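# Card the grinding balls out of a tilted dish

### The job

Take the longest of the three upright grey cards and, holding it upright, press the dish's sprung front rim fully down with the card's lower edge, the card running along the rim and covering all of it except the narrow gap at its low end, by the tub. Keep it there until all three balls have rolled out through that gap into the tub, then put the card back down on the open bench, clear of the dish.

Things in the scene. Friction and masses are not known exactly. Their poses are not given: they have to be found in the camera images.
- card_centre (a point): Centre (half-way up) of the longest grey plastic card: a loose plate standing on edge on the bench, 85 mm long along its y, 12 mm thick along its x, 110 mm tall along z, 90 to 145 g; faces and ends alike. Grip it near its top: in use the balls behind it reach 60 mm above its lower edge. Two bystander cards of the same material, height and thickness are only 60 and 40 mm long.
- rim_press (a point): Where the middle of the card's lower edge must press: on the sprung rim's level shelf, 132 mm above the bench. +x points out of the dish, y along the rim. Card length along y, within 10 degrees; centre within -6 to +10 mm in x, 10 mm in y. The card then reaches the high (+y) side wall and leaves a 45 mm gap at the low (-y) end. This point moves down with the rim; shelf spans x -13 to 26, y -26 to 43 mm.
- rim (a joint): Downward travel of the sprung rim (m), upright dark steel plates closing the dish's open front and its low front corner: 0 up, 0.050 at its hard stop. Pushed from above it slides straight down against a spring (about 3 to 7 N) and springs back when let go. The balls come free once it is about 0.038 down; press it to about 0.045.
- dish: Fixed tilted steel dish on a stand; origin on the bench below the middle of its 130 mm wide open front (floor's front edge), axes as the rim's: +x out over the rim. The floor falls 8 degrees to the front and 13 degrees along the rim to -y, so balls gather at the low -y corner (floor edge 94 mm above the bench there, 123 mm at the +y end). Walls up to 180 mm high at the rear, 140 mm behind the rim.
- tub_in (a point): Centre of the inner floor, 3 mm above the bench, of the fixed open white plastic tub below the low corner of the rim; 130 (x) x 120 (y) mm outside, walls 3 mm, 40 mm high, axes as the rim's.
- ball1_center (a point): Centre of white ceramic grinding ball 1 (of three alike), 35 mm diameter, about 85 g, loose in the dish, lying in a row along the rim from the low corner.
- ball2_center (a point): Centre of white ceramic grinding ball 2 (of three alike), 35 mm diameter, about 85 g, loose in the dish, lying in a row along the rim from the low corner.
- ball3_center (a point): Centre of white ceramic grinding ball 3 (of three alike), 35 mm diameter, about 85 g, loose in the dish, lying in a row along the rim from the low corner.
There are look-alikes about, which are no part of the job. What is shaped like the part that bears ball2_center but pink or red is not meant.

How it is judged:
On the way, in this order (a step that is already met when the one before it is completed fails the run):
1. the card stands upright along the rim at its high end, leaving the low end free, and is pressing the rim down (12 mm or more) (x of card_centre in the frame of rim_press between -0.012 and 0.02 m and y of card_centre in the frame of rim_press between -0.016 and 0.016 m and z of card_centre in the frame of rim_press between 0.049 and 0.061 m and angle between the y axis of card_centre and the y axis of rim_press, either way round below 0.21 rad and height (world z) of rim_press below 0.12 m), for 0.1 s.
2. all three balls lie in the tub (x of ball1_center in the frame of tub_in between -0.062 and 0.062 m and y of ball1_center in the frame of tub_in between -0.057 and 0.057 m and z of ball1_center in the frame of tub_in between 0.005 and 0.034 m and x of ball2_center in the frame of tub_in between -0.062 and 0.062 m and y of ball2_center in the frame of tub_in between -0.057 and 0.057 m and z of ball2_center in the frame of tub_in between 0.005 and 0.034 m and x of ball3_center in the frame of tub_in between -0.062 and 0.062 m and y of ball3_center in the frame of tub_in between -0.057 and 0.057 m and z of ball3_center in the frame of tub_in between 0.005 and 0.034 m), for 0.2 s.
At the end, for the whole second after the job is handed in: All three balls lie inside the tub below its brim, and the card is released on the bench (standing or lying, centre less than 75 mm above the bench), its centre at least 100 mm horizontally from the rim spot (all of step 2 and height (world z) of card_centre below 0.075 m and horizontal distance between card_centre and rim_press above 0.1 m); the robot touches nothing.
It also fails if it takes over 53 s, if anything falls off the work surface, if the arm or the gripper's body presses on something with over 40 N, if the wrist force passes 120 N, or if a joint passes its speed limit or range.

### The arm

A 7-joint arm with a two-finger parallel gripper is mounted at the origin on the work surface. World frame = base frame: x ahead of the robot, y to its left, z up, the work surface at z = 0. Lengths are in m, angles in rad, forces in N, time in s.
With the tool pointing down it reaches from about 0.4 to 0.875 m from the base axis. Payload 19.3 kg.
Tool frame: the origin (TCP) lies on the centre line of the jaws, within the pads' length; the fingertips stand robot.tcp_to_tips ahead of it and the grasp point (between the pads) lies 3 mm ahead of it (robot.tcp_to_tips is the distance from the TCP to the fingertips, in m); z points along the fingers, y is the line along which they close (so a half turn about z gives the same grasp; the last joint's range is limited). The gripper opens to 85 mm and grips with 20 to 120 N. Pads are 22 mm wide; open, the fingers measure 114 mm over their backs; the gripper's body (76 mm by 85 mm) begins 54 mm behind the grasp point. The pads swing forward as they close: fully open they stand 13 mm farther back than shut.
Start: joints at [1.137, 0.521, -0.036, 1.599, 0.021, 1.021, -0.113], TCP at [0.222, -0.584, 0.253] pointing down, gripper open.
Joint ranges: [-2.91, 2.91], [-0.3, 2.13], [-1.5, 1.42], [0.17, 2.43], [-1.26, 4.41], [0.16, 1.93], [-2.52, 2.52]. Speed limits (rad/s): [1.89, 1.89, 2.39, 2.39, 3.01, 3.01, 3.01].

### API

Orientations are given as a 3x3 rotation matrix whose columns are the frame's x, y, z axes.
In Python, from plant import robot gives the robot as it stands. The module is installed in compiled form; this text tells all that it offers.
- The arm moves only by the tool carry_out, never from a script. Its argument "moves" is a list of rows, each a list of 7 numbers: the shift along the world's x, y, z scaled (see below), then the turn, a rotation vector about the world's x, y, z scaled (see below), then the opening, from -1 (shut) to 1 (fully open). A call has 1 to 8 rows; each row shifts and turns the commanded pose from where the row before left it; what a row does not reach is not made up. The controller multiplies each number of a shift by 0.5 m and each number of a turn by 0.1 rad. A row lasts 1/12 s, in which the tool goes at most 41.7 mm and 7.16 degrees, less where a joint would pass 70% of its speed; a pose out of reach is approached as far as the arm can. A call with a number of a shift or a turn outside -1 to 1 is refused whole. A call with a gripper value outside its range is refused whole. The fingers move at their own pace and stop on an object; the grip force is fixed at half the most. Time passes only in rows, so rows that do not move let the fingers close. It gives the time, the measured TCP pose, the force, the opening and the grip force at its end, in the units of the state.
- robot.sense(): the state, without advancing time (a new reading comes with each control period).
- robot.capture(name): name is "scene" or "side" or "wrist"; returns a dict with "img" (384x512x3 uint8, red, green, blue), "K" (3x3 intrinsics, pixels), "D" ([k1, k2, p1, p2, k3] as OpenCV has them; the pictures are not rectified), "view" (4x4, takes a point from world to camera coordinates). Camera axes: x right, y up, looking along -z (the intrinsics and any distortion apply to the point x, -y, -z); pixel columns grow to the right and rows downward; lengths in m; the calibration is good to about 2 mm. A picture is of the moment at which its call begins. There is no depth.
- robot.close_job(): hands the job in; it is judged then, once.
The state is a dict: "time": time; "joint_positions": joint angles; "dq": joint speeds; "effort": joint torques, N m; "ee_pos": TCP position; "ee_rot": TCP orientation; "wrist_force": force on the tool from outside, world axes, zero at the start; "moment": the same for the moment, N m; "gripper_width": finger opening in m; "finger_force": force on a finger pad.
Only numpy, scipy, OpenCV 4.12 (cv2) and the standard library are available. Lean on these libraries where they do the work, as an engineer would, in place of code of your own. Each camera call takes 0.05 s, during which the arm holds its last target. There are 200 camera calls.

## Working session

There is one attempt and no reset: what is moved stays moved. The work goes in short steps, Python scripts to look and compute and a tool call to move; the robot and the scene stay as the last step left them, time stands still between calls to the robot, and variables do not carry over. Pictures are saved under pics/ and viewed, at most 10 in all, crops included, and the job is handed in when it is done.

Besides the shell and the picture viewer there is one more tool, called after ">>>" as name(argument=value, ...), one argument or row to a line, values as JSON. carry_out: Moves the arm, as the interface text tells. Shifts and turns lie within -1 to 1; 1 stands for 0.5 m of shift or 0.1 rad of turn. Its arguments: {"type":"object","properties":{"moves":{"type":"array","items":{"type":"array","items":{"type":"number","minimum":-1,"maximum":1}}}},"required":["moves"]}

```bash
mkdir -p pics; cat > h.py <<'E'
import numpy as np, cv2, pickle
from plant import robot
def snap(n,f):
    c=robot.capture(n); cv2.imwrite(f'pics/{f}.png',c['img'][...,::-1]); pickle.dump(c,open(f'pics/{f}.pkl','wb')); return c
def load(f): return pickle.load(open(f'pics/{f}.pkl','rb'))
def ray(c,px):
    p=cv2.undistortPoints(np.array([[px]],float),np.array(c['K']),np.array(c['D']))[0,0]
    V=np.array(c['view']); R=V[:3,:3]; o=-R.T@V[:3,3]
    d=R.T@np.array([p[0],-p[1],-1]); return o,d/np.linalg.norm(d)
def onz(c,px,z):
    o,d=ray(c,px); return o+d*(z-o[2])/d[2]
def proj(c,P):
    V=np.array(c['view']); P=np.atleast_2d(P); q=P@V[:3,:3].T+V[:3,3]; q=q*[1,-1,-1]
    return cv2.projectPoints(q,np.zeros(3),np.zeros(3),np.array(c['K']),np.array(c['D']))[0][:,0]
def tri(c1,p1,c2,p2):
    o1,d1=ray(c1,p1);o2,d2=ray(c2,p2)
    t=np.linalg.lstsq(np.c_[d1,-d2],o2-o1,rcond=None)[0]
    a=o1+t[0]*d1;b=o2+t[1]*d2; return (a+b)/2,np.linalg.norm(a-b)
E
python3 - <<'E'
from h import *
for n in ['scene','side','wrist']:
    c=snap(n,n+'0'); o,d=ray(c,(256,192)); print(n,o.round(3),d.round(3))
a=[cv2.imread(f'pics/{n}0.png') for n in ['scene','side','wrist']]
s=robot.sense(); print(s['time'],s['ee_pos'],s['ee_rot'],s['gripper_width'],robot.tcp_to_tips,s['wrist_force'])
for n in ['scene','side']:
    cv2.imwrite(f'pics/{n}_b.png',cv2.resize(cv2.imread(f'pics/{n}0.png'),(800,600),interpolation=cv2.INTER_CUBIC))
E
```

```text
scene [ 0.968 -0.328  0.558] [-0.62   0.42  -0.662]
side [0.131 0.693 0.572] [ 0.411 -0.774 -0.481]
wrist [ 0.297 -0.556  0.373] [-0.296 -0.122 -0.947]
0.15 [ 0.22229348 -0.58388389  0.25288092] [[ 9.34544511e-01  3.55846080e-01 -3.52362475e-04]
 [ 3.55846250e-01 -9.34544198e-01  7.67381355e-04]
 [-5.62286598e-05 -8.42538899e-04 -9.99999643e-01]] 0.08558046770550315 0.022 [ 0.14965944 -0.31726615  0.66664516]
```

View pics/scene_b.png

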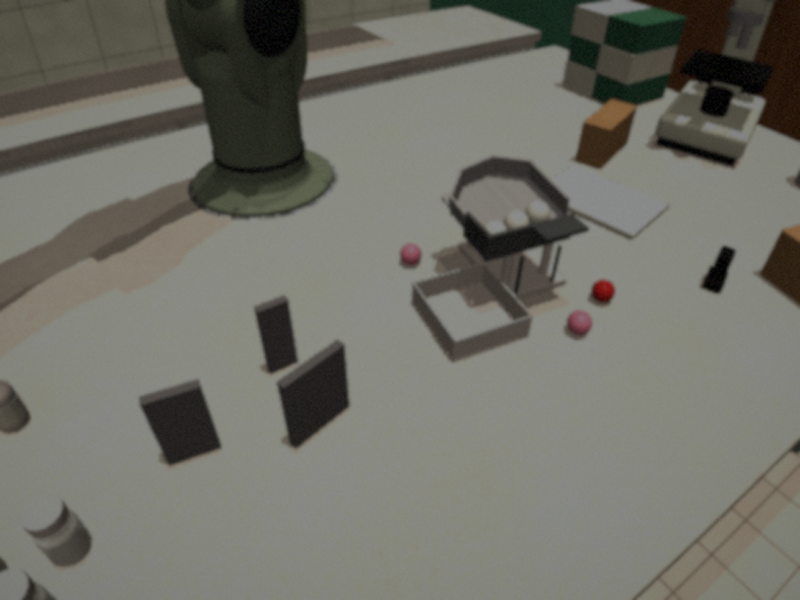

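View pics/side_b.png

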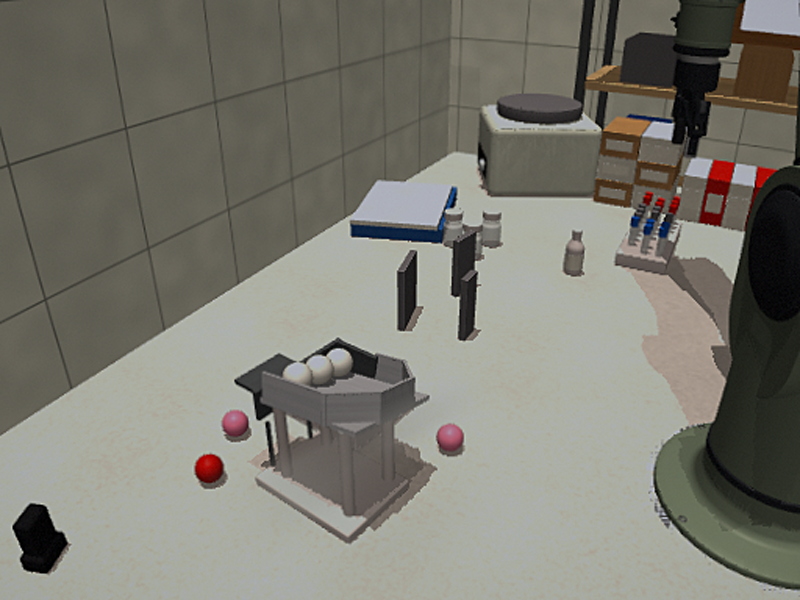

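The scene view shows the dish at (515,200), the tub at (470,310) and three cards at (180,420), (277,335) and (315,395), all in 800x600 coordinates. The side view shows the shelf at (275,375), with the balls along the rim.

```bash
python3 - <<'E'
from h import *
c=load('scene0'); s=load('side0')
g=cv2.cvtColor(c['img'],cv2.COLOR_RGB2GRAY)
m=(g<75).astype(np.uint8); m[:185]=0; m[:, 235:]=0; m[:,:85]=0; m[310:]=0
for k in cv2.findContours(m,cv2.RETR_EXTERNAL,cv2.CHAIN_APPROX_NONE)[0]:
    if cv2.contourArea(k)<200: continue
    print('scene',cv2.contourArea(k),cv2.approxPolyDP(k,3,True)[:,0].tolist())
def crop(c,x,y,w,h,f):
    return cv2.resize(c['img'][y:y+h,x:x+w,::-1],None,fx=f,fy=f,interpolation=cv2.INTER_CUBIC)
a=crop(c,260,90,130,145,3); b=crop(s,140,210,135,145,3)
cv2.imwrite('pics/dish.png',np.hstack([a,b]))
cv2.imwrite('pics/cards.png',np.hstack([crop(c,84,180,150,130,3),crop(s,245,140,70,86,4.535)[:390]]))
E
```

```text
scene 1540.0 [[127, 247], [91, 258], [107, 296], [140, 286]]
scene 1649.0 [[218, 221], [178, 246], [187, 285], [222, 259]]
scene 768.0 [[182, 192], [164, 198], [173, 238], [189, 231]]
```

View pics/dish.png

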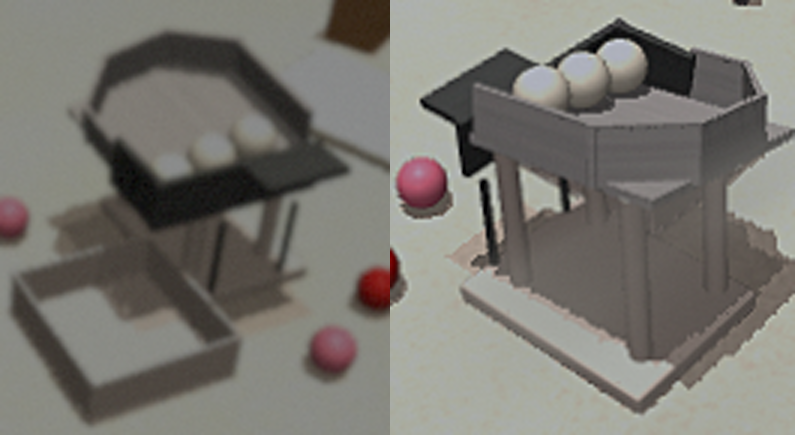

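View pics/cards.png

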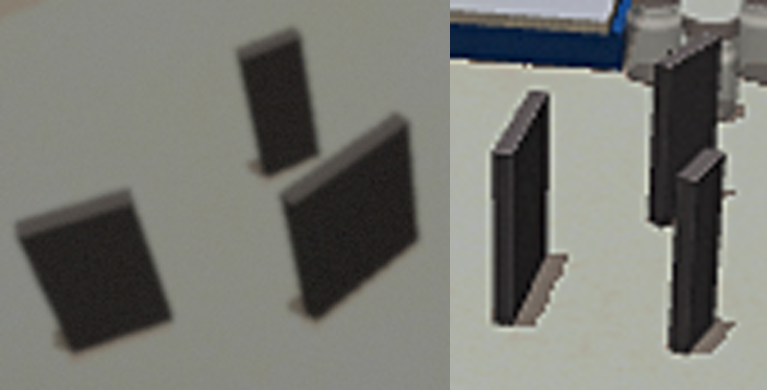

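The dish crop shows the dark shelf (left crop, about (262,165)-(349,167)), three balls in a row along the rim and the tub outline. In the cards crop, the card at (350,220) looks longest. I'll measure both next.

```bash
python3 - <<'E'
from h import *
c=load('scene0'); s=load('side0')
S=lambda x,y:(260+x/3-.33,90+y/3-.33); D=lambda x,y:(140+(x-390)/3-.33,210+y/3-.33); C=lambda x,y:(84+x/3-.33,180+y/3-.33)
for n,b,t in [('L',[(75,352),(172,320)],[(22,235),(130,203)]),('R',[(316,321),(418,240)],[(287,205),(408,123)]),('s',[(268,176),(317,153)],[(243,62),(300,42)])]:
    B=[onz(c,C(*p),0)[:2] for p in b];T=[onz(c,C(*p),.11)[:2] for p in t]
    for E in (B,T):
        d=E[1]-E[0]; print(n,E[0].round(4),E[1].round(4),'len',np.linalg.norm(d).round(4),'ang',np.degrees(np.arctan2(d[1],d[0])).round(1))
print('tub top')
T=[onz(c,S(*p),.04)[:2] for p in [(12,276),(150,238),(240,347),(92,386)]]
for i in range(4):
    d=T[(i+1)%4]-T[i]; print(T[i].round(4),np.linalg.norm(d).round(4),np.degrees(np.arctan2(d[1],d[0])).round(1))
print('ctr',np.mean(T,0))
print('shelf scene',[onz(c,S(*p),.132)[:2].round(4).tolist() for p in [(349,167),(275,191),(313,137),(250,163)]])
print('shelf side',[onz(s,D(*p),.132)[:2].round(4).tolist() for p in [(420,98),(505,49),(545,68),(465,122)]])
for a,b in [((172,165),(622,67)),((212,153),(581,80)),((256,135),(540,92))]:
    p,e=tri(c,S(*a),s,D(*b)); print('ball',p.round(4),e.round(4))
E
```

```text
L [ 0.5351 -0.3451] [ 0.545 -0.289] len 0.057 ang 80.0
L [ 0.5368 -0.3441] [ 0.5466 -0.2894] len 0.0556 ang 79.8
R [ 0.5928 -0.2169] [ 0.5738 -0.1357] len 0.0833 ang 103.2
R [ 0.5935 -0.2199] [ 0.5763 -0.1369] len 0.0848 ang 101.7
s [ 0.4713 -0.1934] [ 0.4705 -0.1565] len 0.037 ang 91.2
s [ 0.4768 -0.1952] [ 0.4792 -0.1585] len 0.0368 ang 86.3
tub top
[0.4639 0.0342] 0.1183 79.7
[0.485  0.1506] 0.1325 -12.0
[0.6146 0.1229] 0.1127 -104.1
[0.5872 0.0136] 0.125 170.5
ctr [0.53767929 0.08031643]
shelf scene [[0.5856, 0.238], [0.5778, 0.1718], [0.544, 0.2455], [0.5435, 0.1815]]
shelf side [[0.5867, 0.2394], [0.574, 0.1725], [0.5393, 0.178], [0.5479, 0.2455]]
ball [0.5056 0.1432 0.1227] 0.0005
ball [0.5155 0.1728 0.1278] 0.0016
ball [0.5234 0.2056 0.1364] 0.001
```

>>> carry_out(
  moves=[
    [0.0445,0.0507,0,0,0,0.888,0.2],
    [0.0445,0.0507,0,0,0,0.888,0.2],
    [0.0445,0.0507,0,0,0,0.888,0.2],
    [0.0445,0.0507,0,0,0,0.888,0.2],
    [0.0445,0.0507,0,0,0,0.888,0.2],
    [0.0445,0.0507,0,0,0,0.888,0.2],
    [0.0445,0.0507,0,0,0,0.888,0.2],
    [0.0445,0.0507,0,0,0,0.888,0.2],
  ],
)

```text
time: 0.82
ee_pos: [0.4011, -0.3799, 0.2533]
ee_rot: [[0.473, 0.881, -0.0], [0.881, -0.473, -0.0], [-0.0, -0.0, -1.0]]
wrist_force: [0.8, -0.6, -0.1]
gripper_width: 0.0514
finger_force: 0.0
```

>>> carry_out(
  moves=[
    [0.0445,0.0507,0,0,0,0.888,0.2],
    [0.0445,0.0507,0,0,0,0.888,0.2],
    [0.0445,0.0507,0,0,0,0.888,0.2],
    [0.0445,0.0507,0,0,0,0.888,0.2],
    [0.0445,0.0507,0,0,0,0.888,0.2],
    [0.0445,0.0507,0,0,0,0.888,0.2],
    [0.0445,0.0507,0,0,0,0.888,0.2],
    [0.0445,0.0507,0,0,0,0.888,0.2],
  ],
)

```text
time: 1.48
ee_pos: [0.5792, -0.1772, 0.2532]
ee_rot: [[-0.216, 0.976, -0.0], [0.976, 0.216, -0.0], [0.0, -0.0, -1.0]]
wrist_force: [0.5, 0.1, 0.4]
gripper_width: 0.0519
finger_force: 0.0
```

>>> carry_out(
  moves=[
    [0,0,0,0,0,0,0.2],
    [0,0,0,0,0,0,0.2],
  ],
)

```text
time: 1.65
ee_pos: [0.5791, -0.1766, 0.2528]
ee_rot: [[-0.215, 0.977, -0.0], [0.977, 0.215, 0.001], [0.001, -0.0, -1.0]]
wrist_force: [-0.5, -1.2, -0.9]
gripper_width: 0.0514
finger_force: 0.0
```

```bash
python3 - <<'E'
from h import *
c=snap('wrist','w1'); s=robot.sense(); R=s['ee_rot']; print(s['time'],s['ee_pos'],np.degrees(np.arctan2(R[1][1],R[0][1])),np.array(R).round(3).tolist(),s['gripper_width'],s['joint_positions'])
o,d=ray(c,(256,192)); print(o,d)
E
```

```text
1.7 [ 0.57829053 -0.17824246  0.25283443] 12.265961474242776 [[-0.212, 0.977, -0.001], [0.977, 0.212, 0.0], [0.0, -0.001, -1.0]] 0.05104120135492896 [ 0.52464062  0.52467797 -0.47104615  1.63719213  0.26593073  1.04479122
  0.18744714]
[ 0.56177102 -0.09872777  0.37313298] [ 0.07720872 -0.31091538 -0.94729638]
```

View pics/w1.png

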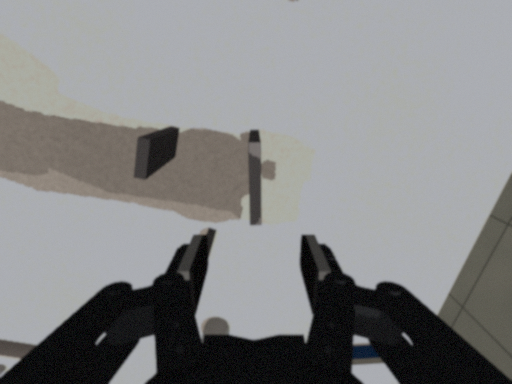

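The wrist view shows the card edge-on between the finger lines, spanning (254,130)-(255,223). I'll check it against the predicted top face.

```bash
python3 - <<'E'
from h import *
c=load('w1')
e=np.array([-.213,.977]);n=np.array([.977,.213]);q=np.array([.578,-.1785])
for z in(.11,0):
  print(z,proj(c,[[*(q+a*.0425*e+b*.006*n),z] for a in(1,-1) for b in(1,-1)]).round(0).tolist())
for z,px in [(.11,(254,143)),(.11,(254.5,223)),(0,(254.5,130))]: print(onz(c,px,z).round(4))
g=cv2.cvtColor(c['img'],cv2.COLOR_RGB2GRAY)
for r in (134,150,165,180,200,215): print(r,g[r,240:270].tolist())
print(g[120:150,254].tolist(),g[215:230,254].tolist())
E
```

```text
0.11 [[259.0, 141.0], [246.0, 141.0], [258.0, 224.0], [246.0, 224.0]]
0 [[257.0, 128.0], [248.0, 128.0], [257.0, 190.0], [248.0, 190.0]]
[ 0.571  -0.1387  0.11  ]
[ 0.589  -0.2179  0.11  ]
[ 0.5718 -0.1388  0.    ]
134 [144, 128, 118, 116, 119, 115, 111, 110, 100, 77, 49, 40, 35, 34, 34, 37, 39, 40, 73, 118, 154, 168, 167, 168, 168, 169, 171, 170, 170, 169]
150 [109, 112, 111, 111, 110, 110, 109, 104, 100, 103, 113, 113, 112, 114, 114, 112, 112, 115, 115, 115, 125, 149, 164, 168, 170, 168, 169, 168, 170, 171]
165 [113, 109, 109, 112, 108, 112, 112, 107, 90, 72, 65, 63, 65, 63, 61, 62, 63, 62, 63, 67, 74, 93, 109, 112, 112, 112, 111, 111, 113, 114]
180 [114, 115, 112, 114, 113, 113, 111, 107, 98, 78, 67, 62, 62, 67, 65, 63, 62, 62, 63, 66, 95, 135, 159, 167, 167, 167, 163, 164, 160, 156]
200 [128, 143, 162, 168, 170, 171, 169, 168, 158, 125, 84, 64, 61, 62, 61, 65, 60, 64, 61, 68, 94, 132, 160, 169, 170, 171, 170, 170, 171, 172]
215 [128, 153, 166, 170, 171, 170, 169, 170, 161, 136, 99, 72, 64, 64, 62, 60, 61, 62, 61, 66, 88, 126, 157, 168, 171, 171, 170, 169, 170, 170]
[171, 173, 173, 172, 172, 171, 173, 173, 160, 134, 86, 53, 34, 35, 34, 32, 43, 38, 36, 36, 38, 54, 83, 105, 112, 113, 113, 113, 112, 114] [62, 62, 65, 62, 66, 58, 59, 65, 70, 100, 142, 162, 170, 174, 172]
```

>>> carry_out(
  moves=[
    [0.004,0.001,-0.05,0,0,0,0.2],
    [0,0,-0.07,0,0,0,0.2],
    [0,0,-0.07,0,0,0,0.2],
    [0,0,-0.06,0,0,0,0.2],
    [0,0,-0.04,0,0,0,0.2],
    [0,0,-0.006,0,0,0,0.2],
    [0,0,0,0,0,0,-1],
    [0,0,0,0,0,0,-1],
  ],
)

```text
time: 2.37
ee_pos: [0.5807, -0.1787, 0.1065]
ee_rot: [[-0.211, 0.977, 0.001], [0.977, 0.211, -0.001], [-0.001, 0.001, -1.0]]
wrist_force: [-0.0, -0.3, 0.2]
gripper_width: 0.0277
finger_force: 0.0
```

>>> carry_out(
  moves=[
    [0,0,0,0,0,0,-1],
    [0,0,0,0,0,0,-1],
    [0,0,0,0,0,0,-1],
    [0,0,0,0,0,0,-1],
    [0,0,0,0,0,0,-1],
    [0,0,0,0,0,0,-1],
  ],
)

```text
time: 2.87
ee_pos: [0.5812, -0.1785, 0.1071]
ee_rot: [[-0.212, 0.977, 0.003], [0.977, 0.212, -0.001], [-0.002, 0.002, -1.0]]
wrist_force: [-0.3, 0.3, 6.3]
gripper_width: 0.011
finger_force: 59.5
```

>>> carry_out(
  moves=[
    [0,0,0.03,0,0,0,-1],
    [0,0,0.06,0,0,0,-1],
    [0,0,0.07,0,0,0,-1],
    [0,0,0.07,0,0,0,-1],
    [0,0,0.07,0,0,0,-1],
    [0,0,0.05,0,0,0,-1],
    [0,0,0.03,0,0,0,-1],
    [0,0,0,0,0,0,-1],
  ],
)

```text
time: 3.53
ee_pos: [0.5815, -0.1782, 0.3001]
ee_rot: [[-0.212, 0.977, 0.006], [0.977, 0.212, -0.002], [-0.003, 0.006, -1.0]]
wrist_force: [-0.1, 0.3, -1.3]
gripper_width: 0.0108
finger_force: 58.7
```

>>> carry_out(
  moves=[
    [-0.004,0.03,0,0,0,-0.3,-1],
    [-0.004,0.055,0,0,0,-0.3,-1],
    [-0.004,0.06,0,0,0,-0.3,-1],
    [-0.004,0.06,0,0,0,-0.3,-1],
    [-0.004,0.06,0,0,0,-0.3,-1],
    [-0.004,0.06,0,0,0,-0.3,-1],
    [-0.004,0.06,0,0,0,-0.3,-1],
    [-0.004,0.06,0,0,0,-0.3,-1],
  ],
)

```text
time: 4.2
ee_pos: [0.5638, 0.0457, 0.2953]
ee_rot: [[0.028, 1.0, 0.0], [1.0, -0.028, -0.0], [-0.0, 0.0, -1.0]]
wrist_force: [0.5, -0.4, -2.0]
gripper_width: 0.0111
finger_force: 58.7
```

>>> carry_out(
  moves=[
    [-0.004,0.06,0,0,0,-0.3,-1],
    [-0.004,0.06,0,0,0,-0.3,-1],
    [-0.004,0.06,0,0,0,-0.3,-1],
    [-0.004,0.06,0,0,0,-0.3,-1],
    [-0.002,0.05,0,0,0,-0.38,-1],
    [0,0.02,0,0,0,0,-1],
    [0,0,0,0,0,0,-1],
    [0,0,0,0,0,0,-1],
  ],
)

```text
time: 4.87
ee_pos: [0.5552, 0.1992, 0.2951]
ee_rot: [[0.182, 0.983, -0.0], [0.983, -0.182, -0.001], [-0.001, -0.0, -1.0]]
wrist_force: [-0.1, -0.8, -1.7]
gripper_width: 0.0108
finger_force: 58.6
```

```bash
python3 - <<'E'
from h import *
for n in ['wrist','scene','side']: c=snap(n,n+'2')
s=robot.sense(); R=s['ee_rot']; print(s['time'],s['ee_pos'],np.degrees(np.arctan2(R[1][1],R[0][1])),s['gripper_width'],s['wrist_force'])
def crop(c,x,y,w,h,f): return cv2.resize(c['img'][y:y+h,x:x+w,::-1],None,fx=f,fy=f,interpolation=cv2.INTER_CUBIC)
a=crop(load('scene2'),260,45,130,190,3);b=crop(load('side2'),140,165,135,190,3)
cv2.imwrite('pics/dish2.png',np.hstack([a,b]))
E
```

```text
5.0167 [0.55564161 0.19800785 0.29522155] -10.639701351319204 0.010893768217612341 [ 0.19364541 -0.64073651 -1.22457821]
```

View pics/dish2.png

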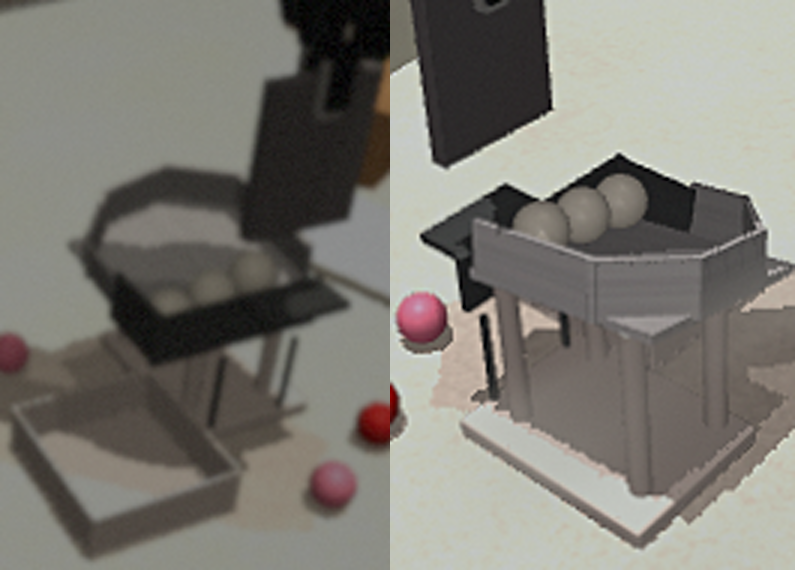

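View pics/wrist2.png

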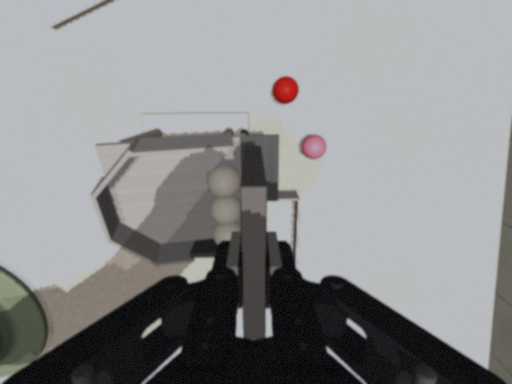

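The wrist view shows the card (column 254) parallel to the shelf's outer edge (column 279) and over the shelf. The shelf's outer corners are near (279,134) and (279,199). I'll refine the offset from these.

```bash
python3 - <<'E'
from h import *
w=load('wrist2');c=load('scene2');s=load('side2')
g=cv2.cvtColor(w['img'],cv2.COLOR_RGB2GRAY)
for r in(145,160,175,190,205): print(r,g[r,264:305].tolist())
print('col272',g[125:142,272].tolist(),g[190:206,272].tolist())
a=np.radians(-10.64);ex=np.array([np.cos(a),np.sin(a)]);ey=np.array([-ex[1],ex[0]])
q=np.array([.5556,.198])
f=lambda P:np.round([(P[:2]-q)@ex*1e3,(P[:2]-q)@ey*1e3],1)
print('wrist corners rel TCP', [f(onz(w,p,.132)) for p in[(279.5,134),(279.5,199)]])
S=lambda x,y:(260+x/3-.33,45+y/3-.33); D=lambda x,y:(140+(x-390)/3-.33,165+y/3-.33)
print('scene shelf',[f(onz(c,S(*p),.132)) for p in[(350,302),(313,272)]])
print('side shelf',[f(onz(s,D(*p),.132)) for p in[(420,233),(505,184)]])
print('card bottom scene',[f(onz(c,S(*p),.189)) for p in[(243,240),(350,213)]])
print('card bottom side',[f(onz(s,D(*p),.189)) for p in[(445,167),(552,110),(432,159)]])
E
```

```text
145 [99, 99, 98, 96, 95, 94, 94, 94, 93, 94, 98, 97, 99, 99, 130, 161, 178, 182, 182, 181, 183, 184, 182, 183, 182, 186, 184, 183, 184, 185, 185, 185, 184, 176, 155, 137, 123, 104, 94, 101, 113]
160 [92, 96, 93, 93, 94, 93, 93, 92, 92, 95, 96, 96, 93, 104, 136, 167, 183, 185, 185, 184, 185, 184, 185, 185, 185, 185, 186, 185, 186, 186, 183, 184, 183, 185, 185, 185, 186, 185, 185, 185, 185]
175 [58, 72, 82, 88, 93, 90, 92, 85, 89, 89, 91, 92, 94, 111, 143, 172, 182, 186, 184, 186, 185, 185, 186, 186, 184, 185, 186, 185, 185, 184, 185, 185, 186, 183, 184, 184, 183, 183, 185, 185, 187]
190 [117, 108, 88, 70, 55, 48, 54, 47, 55, 52, 50, 50, 56, 76, 111, 133, 140, 140, 143, 143, 144, 145, 141, 138, 139, 140, 136, 135, 135, 135, 133, 140, 159, 175, 180, 182, 184, 185, 186, 183, 185]
205 [116, 111, 131, 169, 184, 186, 187, 187, 187, 187, 186, 187, 186, 187, 187, 187, 187, 188, 186, 187, 186, 187, 187, 186, 187, 188, 185, 176, 160, 145, 113, 82, 76, 122, 163, 181, 184, 187, 189, 187, 185]
col272 [185, 184, 185, 183, 184, 184, 183, 183, 172, 144, 111, 95, 97, 96, 96, 98, 96] [55, 50, 55, 54, 56, 50, 54, 51, 53, 64, 100, 150, 174, 184, 187, 187]
wrist corners rel TCP [array([25.1, 45.5]), array([ 27.2, -23. ])]
scene shelf [array([22.4, 45.6]), array([-20.2,  44.6])]
side shelf [array([22.9, 46.5]), array([ 22.8, -21.6])]
card bottom scene [array([ -0.3, -40.5]), array([-3.3, 50.2])]
card bottom side [array([-6.7, 43.5]), array([ -7.7, -39. ]), array([ 5.6, 42.7])]
```

>>> carry_out(
  moves=[
    [0,0,-0.05,0,0,0,-1],
    [0,0,-0.04,0,0,0,-1],
    [0,0,-0.016,0,0,0,-1],
    [0,0,-0.014,0,0,0,-1],
    [0,0,-0.014,0,0,0,-1],
    [0,0,-0.014,0,0,0,-1],
    [0,0,0,0,0,0,-1],
    [0,0,0,0,0,0,-1],
  ],
)

```text
time: 5.68
ee_pos: [0.5557, 0.1994, 0.2216]
ee_rot: [[0.183, 0.983, 0.001], [0.983, -0.183, 0.0], [0.0, 0.001, -1.0]]
wrist_force: [-0.1, -2.4, 2.8]
gripper_width: 0.011
finger_force: 59.1
```

>>> carry_out(
  moves=[
    [0,0,-0.016,0,0,0,-1],
    [0,0,-0.016,0,0,0,-1],
    [0,0,-0.016,0,0,0,-1],
    [0,0,-0.008,0,0,0,-1],
    [0,0,0,0,0,0,-1],
    [0,0,0,0,0,0,-1],
    [0,0,0,0,0,0,-1],
    [0,0,0,0,0,0,-1],
  ],
)

```text
time: 6.35
ee_pos: [0.5554, 0.1998, 0.1937]
ee_rot: [[0.183, 0.983, 0.0], [0.983, -0.183, 0.0], [0.0, 0.0, -1.0]]
wrist_force: [0.5, 0.0, 4.2]
gripper_width: 0.0109
finger_force: 59.6
```

>>> carry_out(
  moves=[
    [0,0,0,0,0,0,-1],
    [0,0,0,0,0,0,-1],
    [0,0,0,0,0,0,-1],
    [0,0,0,0,0,0,-1],
    [0,0,0,0,0,0,-1],
    [0,0,0,0,0,0,-1],
    [0,0,0,0,0,0,-1],
    [0,0,0,0,0,0,-1],
  ],
)

```text
time: 7.02
ee_pos: [0.5554, 0.1996, 0.1933]
ee_rot: [[0.183, 0.983, 0.0], [0.983, -0.183, 0.0], [0.0, 0.0, -1.0]]
wrist_force: [1.5, 1.1, 4.4]
gripper_width: 0.0108
finger_force: 59.6
```

```bash
python3 - <<'E'
from h import *
for n in ['scene','side']: c=snap(n,n+'3')
s=robot.sense(); print(s['time'],s['ee_pos'],s['gripper_width'],s['wrist_force'])
def crop(c,x,y,w,h,f): return cv2.resize(c['img'][y:y+h,x:x+w,::-1],None,fx=f,fy=f,interpolation=cv2.INTER_CUBIC)
a=crop(load('scene3'),260,45,130,190,3);b=crop(load('side3'),140,165,135,190,3)
cv2.imwrite('pics/dish3.png',np.hstack([a,b]))
E
```

```text
7.1167 [0.55537079 0.19957888 0.19327679] 0.010956606980327598 [0.82475422 2.13906487 4.78141895]
```

View pics/dish3.png

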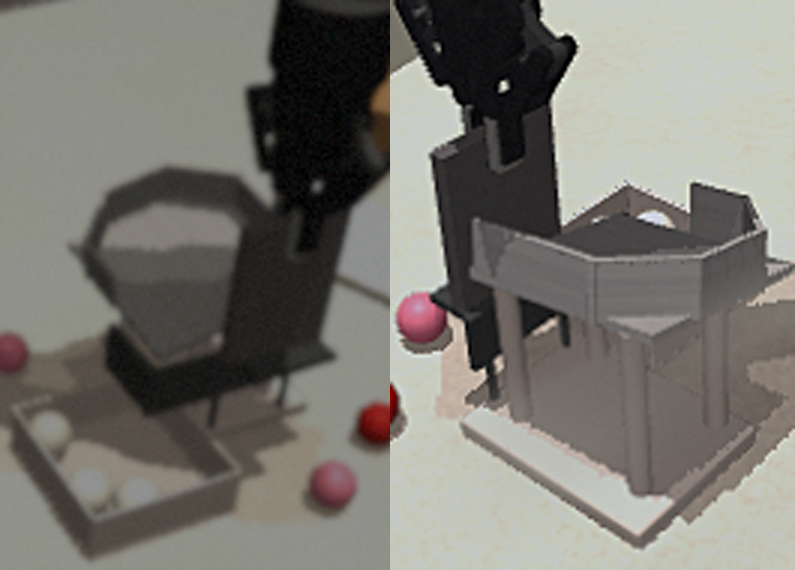

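All three balls are in the tub, at (50,432), (88,487) and (137,493). I'll lift the card and put it back where it stood.

>>> carry_out(
  moves=[
    [0,0,0.02,0,0,0,-1],
    [0,0,0.03,0,0,0,-1],
    [0,0,0.04,0,0,0,-1],
    [0,0,0.05,0,0,0,-1],
    [0,0,0.04,0,0,0,-1],
    [0,0,0.02,0,0,0,-1],
    [0,0,0,0,0,0,-1],
    [0,0,0,0,0,0,-1],
  ],
)

```text
time: 7.78
ee_pos: [0.5551, 0.1991, 0.2928]
ee_rot: [[0.183, 0.983, -0.001], [0.983, -0.183, -0.001], [-0.001, -0.0, -1.0]]
wrist_force: [0.5, -0.2, -1.0]
gripper_width: 0.0105
finger_force: 58.7
```

>>> carry_out(
  moves=[
    [0.004,-0.03,0,0,0,0.3,-1],
    [0.004,-0.055,0,0,0,0.3,-1],
    [0.004,-0.06,0,0,0,0.3,-1],
    [0.004,-0.06,0,0,0,0.3,-1],
    [0.004,-0.06,0,0,0,0.3,-1],
    [0.004,-0.06,0,0,0,0.3,-1],
    [0.004,-0.06,0,0,0,0.3,-1],
    [0.004,-0.06,0,0,0,0.3,-1],
  ],
)

```text
time: 8.45
ee_pos: [0.5705, -0.0246, 0.2916]
ee_rot: [[-0.057, 0.998, -0.003], [0.998, 0.057, -0.0], [0.0, -0.003, -1.0]]
wrist_force: [0.3, 0.4, -0.7]
gripper_width: 0.0112
finger_force: 58.6
```

>>> carry_out(
  moves=[
    [0.004,-0.06,0,0,0,0.3,-1],
    [0.004,-0.06,0,0,0,0.3,-1],
    [0.004,-0.06,0,0,0,0.3,-1],
    [0.004,-0.06,0,0,0,0.3,-1],
    [0.002,-0.05,0,0,0,0.38,-1],
    [0,-0.02,0,0,0,0,-1],
    [0,0,0,0,0,0,-1],
    [0,0,0,0,0,0,-1],
  ],
)

```text
time: 9.12
ee_pos: [0.5798, -0.1778, 0.2919]
ee_rot: [[-0.211, 0.977, -0.002], [0.977, 0.211, 0.001], [0.001, -0.002, -1.0]]
wrist_force: [-0.2, 0.8, -2.0]
gripper_width: 0.0112
finger_force: 58.6
```

>>> carry_out(
  moves=[
    [0,0,-0.05,0,0,0,-1],
    [0,0,-0.07,0,0,0,-1],
    [0,0,-0.08,0,0,0,-1],
    [0,0,-0.08,0,0,0,-1],
    [0,0,-0.05,0,0,0,-1],
    [0,0,-0.03,0,0,0,-1],
    [0,0,-0.006,0,0,0,-1],
    [0,0,0,0,0,0,-1],
  ],
)

```text
time: 9.78
ee_pos: [0.58, -0.1761, 0.1092]
ee_rot: [[-0.214, 0.977, -0.002], [0.977, 0.214, 0.001], [0.002, -0.002, -1.0]]
wrist_force: [-0.5, 0.3, -0.4]
gripper_width: 0.0113
finger_force: 58.7
```

>>> carry_out(
  moves=[
    [0,0,-0.003,0,0,0,-1],
    [0,0,0,0,0,0,-1],
    [0,0,0,0,0,0,-1],
  ],
)

```text
time: 10.03
ee_pos: [0.5807, -0.1778, 0.1095]
ee_rot: [[-0.212, 0.977, 0.001], [0.977, 0.212, -0.0], [-0.0, 0.001, -1.0]]
wrist_force: [0.6, -0.0, -0.5]
gripper_width: 0.0109
finger_force: 58.7
```

>>> carry_out(
  moves=[
    [0,0,-0.002,0,0,0,-1],
    [0,0,-0.002,0,0,0,-1],
    [0,0,-0.001,0,0,0,-1],
    [0,0,0,0,0,0,-1],
  ],
)

```text
time: 10.37
ee_pos: [0.5807, -0.178, 0.1072]
ee_rot: [[-0.212, 0.977, 0.001], [0.977, 0.212, -0.0], [-0.001, 0.001, -1.0]]
wrist_force: [-1.7, 1.1, 10.5]
gripper_width: 0.011
finger_force: 60.5
```

>>> carry_out(
  moves=[
    [0,0,0.001,0,0,0,-0.6],
    [0,0,0,0,0,0,-0.4],
    [0,0,0,0,0,0,-0.2],
    [0,0,0,0,0,0,0],
    [0,0,0,0,0,0,0.2],
    [0,0,0,0,0,0,0.2],
    [0,0,0,0,0,0,0.2],
    [0,0,0,0,0,0,0.2],
  ],
)

```text
time: 11.03
ee_pos: [0.5804, -0.178, 0.1067]
ee_rot: [[-0.212, 0.977, -0.0], [0.977, 0.212, 0.0], [0.0, -0.0, -1.0]]
wrist_force: [1.0, -1.1, -0.3]
gripper_width: 0.051
finger_force: 0.0
```

>>> carry_out(
  moves=[
    [0,0,0.02,0,0,0,0.2],
    [0,0,0.04,0,0,0,0.2],
    [0,0,0.06,0,0,0,0.2],
    [0,0,0.06,0,0,0,0.2],
    [0,0,0.06,0,0,0,0.2],
    [0,0,0.04,0,0,0,0.2],
    [0,0,0,0,0,0,0.2],
    [0,0,0,0,0,0,0.2],
  ],
)

```text
time: 11.7
ee_pos: [0.5807, -0.1781, 0.2485]
ee_rot: [[-0.212, 0.977, 0.002], [0.977, 0.212, -0.001], [-0.001, 0.002, -1.0]]
wrist_force: [-0.3, -0.5, -1.0]
gripper_width: 0.0514
finger_force: 0.0
```

```bash
python3 - <<'E'
from h import *
c=snap('scene','scene4'); s=robot.sense(); print(s['time'],s['ee_pos'],s['gripper_width'],s['wrist_force'])
cv2.imwrite('pics/scene4b.png',cv2.resize(c['img'][100:310,80:360,::-1],None,fx=2.8,fy=2.8,interpolation=cv2.INTER_CUBIC))
E
```

```text
11.75 [ 0.58024026 -0.17808054  0.24723421] 0.05161766180144178 [ 0.72809559  0.46179583 -1.04660685]
```

View pics/scene4b.png

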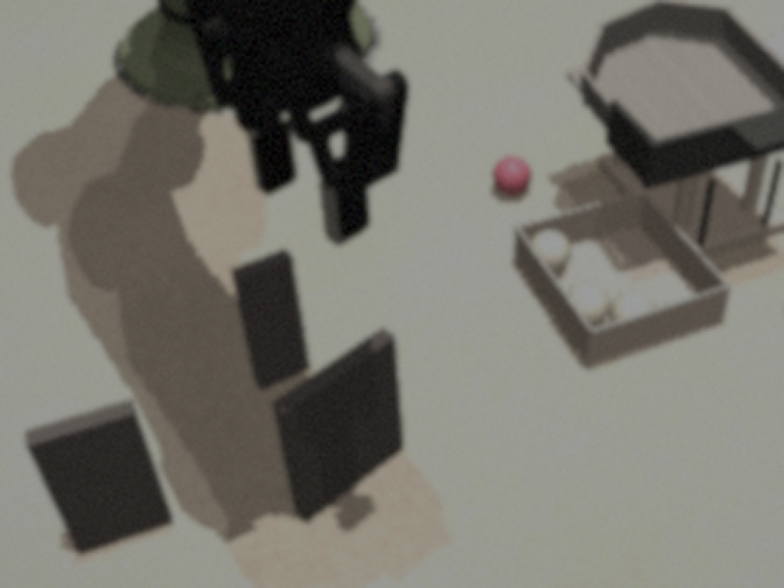

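The card stands free at (340,430), three balls are in the tub around (590,280), and the gripper is clear, so I'm handing in.

```bash
python3 -c "
from plant import robot
print(robot.close_job())"
```

```text
the job is handed in; nothing more can be done
None
```

The job is handed in at about 12 s on the robot's clock: all three balls are in the tub, the longest card is back standing on the bench where it started, and the gripper is open and clear; no verdict was returned.

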